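# Find the cell block in the lidded tubs and load it into the reader

## Task

Find the orange cell block: open the three white tubs one at a time, beginning with the tub nearest the reader and working away from it, lifting each lid well clear and putting it back on before you open the next. When you have found the block, set that tub's lid handle up on the cork mat and stand the block upright in the pocket of the reader's slide, then push the slide along its centre line fully home against its stop. Finish with the other tubs closed, and leave the tubs, their other contents and the glassware around standing where they are.

Things in the scene. Friction and masses are not known exactly. Their poses are not given: they have to be found in the camera images.
- tub_near_rim (a point): centre of the mouth of a white round plastic tub: the one nearest the reader, to be searched first. Loose, 0.6 kg, on the bench; 124 mm outside and 116 mm inside diameter, 70 mm high, floor 5 mm thick. Its z axis points up.
- lid_near_handle (a point): grip point of that tub's loose blue lid, in the middle of its upright white bar handle (60 mm along this frame's x, 16 mm thick along y, top 12 mm above this point). The lid is a disc 128 mm across whose upper face lies 24 mm below this point, with a plug 106 mm across below it that drops 8 mm into the tub with 5 mm of play; its lowest face is 38 mm below this point. Closed, this point is 30 mm above the tub's rim centre. 90 g, any yaw.
- tub_mid_rim (a point): centre of the mouth of a white round plastic tub: the middle one of the row. Loose, 0.6 kg, on the bench; 124 mm outside and 116 mm inside diameter, 70 mm high, floor 5 mm thick. Its z axis points up.
- lid_mid_handle (a point): grip point of that tub's loose blue lid, in the middle of its upright white bar handle (60 mm along this frame's x, 16 mm thick along y, top 12 mm above this point). The lid is a disc 128 mm across whose upper face lies 24 mm below this point, with a plug 106 mm across below it that drops 8 mm into the tub with 5 mm of play; its lowest face is 38 mm below this point. Closed, this point is 30 mm above the tub's rim centre. 90 g, any yaw.
- tub_far_rim (a point): centre of the mouth of a white round plastic tub: the one farthest from the reader, to be searched last. Loose, 0.6 kg, on the bench; 124 mm outside and 116 mm inside diameter, 70 mm high, floor 5 mm thick. Its z axis points up.
- lid_far_handle (a point): grip point of that tub's loose blue lid, in the middle of its upright white bar handle (60 mm along this frame's x, 16 mm thick along y, top 12 mm above this point). The lid is a disc 128 mm across whose upper face lies 24 mm below this point, with a plug 106 mm across below it that drops 8 mm into the tub with 5 mm of play; its lowest face is 38 mm below this point. Closed, this point is 30 mm above the tub's rim centre. 90 g, any yaw.
- block_center (a point): centre of the orange cell block that is wanted: 70 mm (x) x 30 mm (y) x 52 mm high (z), three black dots on top, about 0.15 kg. It stands upright at any yaw near the middle of the floor of one of the three tubs, unseen under the lid.
- weight_center (a point): centre of a steel cylinder, 42 mm across and 45 mm high, standing in one of the other tubs; leave it in.
- jar_center (a point): centre of a small white jar with black cap, 53 mm across and 48 mm high, standing in the remaining tub; leave it in.
- slide_pocket (a point): centre of the floor of the pocket in the reader's grey slide. The pocket is 82 mm long (x, the direction of travel) and 40 mm wide (y), with walls 10 mm high; the block fits with its length along x, either way round. The slide is loose (about 0.45 kg), lies between two guide rails and starts 80 to 125 mm short of home.
- slide_push (a point): centre of the rear face of the slide's upright yellow push plate, on the slide's centre line (x = direction to push, homewards). The plate is 140 mm wide (y) and 50 mm high: it reaches from 29 mm below to 21 mm above this point. Pushed well off-centre (beyond about 20 mm to the side) the slide skews and jams between the rails; pushed within 10 mm of this point it runs with a few newtons.
- reader_home (a point): fixed point on the reader: where slide_push is when the slide is fully home against the white stop block. x is the direction of travel along the rails, y across. The aluminium base is 8 mm thick, the rails stand 24 mm above the bench, 154 mm apart inside; the stop block is 180 mm wide and 75 mm high, its face 100 mm beyond this point.
- cork_top (a point): centre of the upper face of the round cork mat fixed on the bench, 136 mm across, 3 mm thick, where the lid is to be set.
- amber_bottle: bystander: amber glass bottle with white cap, 60 mm across, 150 mm high, standing loose on the bench; origin at the centre of its underside.
- white_bottle: bystander: white plastic bottle with red cap, 66 mm across, 140 mm high, standing loose on the bench; origin at the centre of its underside.
- beaker: bystander: small glass beaker, 56 mm across, 80 mm high, standing loose on the bench; origin at the centre of its underside.
- red_jar: bystander: glass jar with red cap, 52 mm across, 85 mm high, standing loose on the bench; origin at the centre of its underside.
Not all that is in view belongs to the job. What is shaped like the part that bears lid_near_handle but purple is not meant.

How it is judged:
On the way, in this order (a step that is already met when the one before it is completed fails the run):
1. the lid of the near tub is lifted off (at least 40 mm up, or aside) while the other two tubs are closed ((z of lid_near_handle in the frame of tub_near_rim above 0.07 m or horizontal distance between lid_near_handle and tub_near_rim above 0.1 m) and z of lid_mid_handle in the frame of tub_mid_rim below 0.036 m and horizontal distance between lid_mid_handle and tub_mid_rim below 0.012 m and angle between each of lid_mid_handle, lid_far_handle's own z axis and vertical below 0.07 rad and z of lid_far_handle in the frame of tub_far_rim below 0.036 m and horizontal distance between lid_far_handle and tub_far_rim below 0.012 m), for 0.1 s.
2. if the block is in the near tub, that lid is set on the cork mat; else the near lid is back on and the middle tub's lid is lifted off (((horizontal distance between block_center and tub_near_rim below 0.06 m and (horizontal distance between lid_near_handle and cork_top below 0.035 m and z of lid_near_handle in the frame of cork_top below 0.043 m and angle between lid_near_handle's own z axis and vertical below 0.07 rad)) or (not (horizontal distance between block_center and tub_near_rim below 0.06 m) and (z of lid_near_handle in the frame of tub_near_rim below 0.036 m and horizontal distance between lid_near_handle and tub_near_rim below 0.012 m and angle between lid_near_handle's own z axis and vertical below 0.07 rad) and (z of lid_mid_handle in the frame of tub_mid_rim above 0.07 m or horizontal distance between lid_mid_handle and tub_mid_rim above 0.1 m)))), for 0.1 s.
3. if the block was in the near tub, it is raised from the tub's floor; if it is in the middle tub, that lid is set on the cork mat; else the middle lid is back on and the far tub's lid is lifted off (((horizontal distance between block_center and tub_near_rim below 0.06 m and z of block_center in the frame of tub_near_rim above -0.028 m) or (horizontal distance between block_center and tub_mid_rim below 0.06 m and (horizontal distance between lid_mid_handle and cork_top below 0.035 m and z of lid_mid_handle in the frame of cork_top below 0.043 m and angle between lid_mid_handle's own z axis and vertical below 0.07 rad)) or (horizontal distance between block_center and tub_far_rim below 0.06 m and (z of lid_near_handle in the frame of tub_near_rim below 0.036 m and horizontal distance between lid_near_handle and tub_near_rim below 0.012 m and angle between lid_near_handle's own z axis and vertical below 0.07 rad) and (z of lid_mid_handle in the frame of tub_mid_rim below 0.036 m and horizontal distance between lid_mid_handle and tub_mid_rim below 0.012 m and angle between lid_mid_handle's own z axis and vertical below 0.07 rad) and (z of lid_far_handle in the frame of tub_far_rim above 0.07 m or horizontal distance between lid_far_handle and tub_far_rim above 0.1 m)))), for 0.02 s.
4. the block is out of the tubs (horizontal distance between block_center and tub_near_rim above 0.09 m and horizontal distance between block_center and tub_mid_rim above 0.09 m and horizontal distance between block_center and tub_far_rim above 0.09 m), for 0.02 s.
5. the block stands in the slide's pocket before the slide is pushed home (x of block_center in the frame of slide_pocket between -0.012 and 0.012 m and y of block_center in the frame of slide_pocket between -0.01 and 0.01 m and z of block_center in the frame of slide_pocket between 0.02 and 0.031 m and angle between block_center's own z axis and vertical below 0.08 rad and x of slide_push in the frame of reader_home below -0.03 m), for 0.2 s.
At the end, for the whole second after the job is handed in: Block upright in the slide's pocket (within 12 mm along, 10 mm across, 5 mm in height); slide within 5 mm of fully home; the lid of the block's tub flat, handle up, on the cork mat (centre within 35 mm); the other two lids seated on their tubs (within 12 mm, 0.07 rad) (x of block_center in the frame of slide_pocket between -0.012 and 0.012 m and y of block_center in the frame of slide_pocket between -0.01 and 0.01 m and z of block_center in the frame of slide_pocket between 0.02 and 0.031 m and angle between block_center's own z axis and vertical below 0.08 rad and x of slide_push in the frame of reader_home above -0.005 m and distance between slide_push and reader_home below 0.012 m and (((horizontal distance between lid_near_handle and cork_top below 0.035 m and z of lid_near_handle in the frame of cork_top below 0.043 m and angle between lid_near_handle's own z axis and vertical below 0.07 rad) and (z of lid_mid_handle in the frame of tub_mid_rim below 0.036 m and horizontal distance between lid_mid_handle and tub_mid_rim below 0.012 m and angle between lid_mid_handle's own z axis and vertical below 0.07 rad) and (z of lid_far_handle in the frame of tub_far_rim below 0.036 m and horizontal distance between lid_far_handle and tub_far_rim below 0.012 m and angle between lid_far_handle's own z axis and vertical below 0.07 rad)) or ((horizontal distance between lid_mid_handle and cork_top below 0.035 m and z of lid_mid_handle in the frame of cork_top below 0.043 m and angle between lid_mid_handle's own z axis and vertical below 0.07 rad) and (z of lid_near_handle in the frame of tub_near_rim below 0.036 m and horizontal distance between lid_near_handle and tub_near_rim below 0.012 m and angle between lid_near_handle's own z axis and vertical below 0.07 rad) and (z of lid_far_handle in the frame of tub_far_rim below 0.036 m and horizontal distance between lid_far_handle and tub_far_rim below 0.012 m and angle between lid_far_handle's own z axis and vertical below 0.07 rad)) or ((horizontal distance between lid_far_handle and cork_top below 0.035 m and z of lid_far_handle in the frame of cork_top below 0.043 m and angle between lid_far_handle's own z axis and vertical below 0.07 rad) and (z of lid_near_handle in the frame of tub_near_rim below 0.036 m and horizontal distance between lid_near_handle and tub_near_rim below 0.012 m and angle between lid_near_handle's own z axis and vertical below 0.07 rad) and (z of lid_mid_handle in the frame of tub_mid_rim below 0.036 m and horizontal distance between lid_mid_handle and tub_mid_rim below 0.012 m and angle between lid_mid_handle's own z axis and vertical below 0.07 rad)))); the robot touches nothing.
It fails at once if two tubs stand open at once (((z of lid_near_handle in the frame of tub_near_rim above 0.05 m or horizontal distance between lid_near_handle and tub_near_rim above 0.03 m) and (z of lid_mid_handle in the frame of tub_mid_rim above 0.05 m or horizontal distance between lid_mid_handle and tub_mid_rim above 0.03 m)) or ((z of lid_near_handle in the frame of tub_near_rim above 0.05 m or horizontal distance between lid_near_handle and tub_near_rim above 0.03 m) and (z of lid_far_handle in the frame of tub_far_rim above 0.05 m or horizontal distance between lid_far_handle and tub_far_rim above 0.03 m)) or ((z of lid_mid_handle in the frame of tub_mid_rim above 0.05 m or horizontal distance between lid_mid_handle and tub_mid_rim above 0.03 m) and (z of lid_far_handle in the frame of tub_far_rim above 0.05 m or horizontal distance between lid_far_handle and tub_far_rim above 0.03 m))).
It fails at once if a tub is tipped over 0.25 rad or shoved more than 40 mm ((angle between tub_near_rim's own z axis and vertical above 0.25 rad or distance of tub_near_rim from where it was at the start of the episode above 0.04 m) or (angle between tub_mid_rim's own z axis and vertical above 0.25 rad or distance of tub_mid_rim from where it was at the start of the episode above 0.04 m) or (angle between tub_far_rim's own z axis and vertical above 0.25 rad or distance of tub_far_rim from where it was at the start of the episode above 0.04 m)).
It fails at once if a bystander is moved more than 30 mm or tipped over 0.3 rad ((distance of amber_bottle from where it was at the start of the episode above 0.03 m or angle between amber_bottle's own z axis and vertical above 0.3 rad) or (distance of white_bottle from where it was at the start of the episode above 0.03 m or angle between white_bottle's own z axis and vertical above 0.3 rad) or (distance of beaker from where it was at the start of the episode above 0.03 m or angle between beaker's own z axis and vertical above 0.3 rad) or (distance of red_jar from where it was at the start of the episode above 0.03 m or angle between red_jar's own z axis and vertical above 0.3 rad)).
It fails at once if the steel weight or the small jar is taken out of its tub (moved more than 60 mm) (distance of any of weight_center, jar_center from where it was at the start of the episode above 0.06 m).
It also fails if it takes over 72 s, if anything falls off the work surface, if the arm or the gripper's body presses on something with over 40 N, if the wrist force passes 120 N, or if a joint passes its speed limit or range.

## Robot

A 6-joint arm with a two-finger parallel gripper is mounted at the origin on the work surface. World frame = base frame: x ahead of the robot, y to its left, z up, the work surface at z = 0. Lengths are in m, angles in rad, forces in N, time in s.
With the tool pointing down it reaches from about 0.325 to 0.75 m from the base axis. Payload 7.6 kg.
Tool frame: the origin (TCP) lies at the very end of the fingers, on their centre line; the grasp point (between the pads) lies 19 mm behind it (arm.grip_depth is the distance from the TCP to the grasp point, in m); z points along the fingers, y is the line along which they close (so a half turn about z gives the same grasp; the last joint's range is limited). The gripper opens to 85 mm and grips with 20 to 120 N. Pads are 22 mm wide; open, the fingers measure 114 mm over their backs; the gripper's body (76 mm by 85 mm) begins 54 mm behind the grasp point. The pads swing forward as they close: fully open they stand 13 mm farther back than shut.
Start: joints at [-1.216, 0.052, 1.401, -0, 1.689, -0.07], TCP at [0.216, -0.478, 0.208] pointing down, gripper open.
Joint ranges: [-2.9, 2.9], [-0.91, 2.17], [0.12, 2.37], [-1.06, 4.2], [0.26, 2.73], [-2.93, 2.93]. Speed limits (rad/s): [2.57, 2.57, 3.01, 3.14, 3.14, 3.14].

## Interface

Orientations are given as [roll, pitch, yaw] about the fixed x, y, z axes, in that order (R = Rz(yaw) Ry(pitch) Rx(roll)).
In Python, from rig import arm gives the robot as it stands.
- The arm moves only by the tool arm_command, never from a script. Its argument "plan" is a list of rows, each a list of 5 numbers: the gripper's target within -1 to 1 (shut at 1, half-way at 0, fully open at -1), then the shift along the tool's x, y, z in units of 25 mm (1.0 is 25 mm), then the turn about the tool's z in units of 6 degrees (1.0 is 6 degrees). In form: [[claw, dx, dy, dz, twist], ...]. A call has 1 to 20 rows; each row is the pose to reach, as a shift and turn from the pose commanded when the call began, along the tool's axes at that moment; what a row does not reach only later rows make up. A row lasts 1/10 s, in which the tool goes at most 50 mm and 8.59 degrees, less where a joint would pass 70% of its speed; a pose out of reach is approached as far as the arm can. A call with a gripper value outside its range is refused whole. The fingers move at their own pace and stop on an object; "force" is the grip in N (left out, the last holds). Time passes only in rows, so rows that repeat a pose let the fingers close. It gives the time, the measured TCP pose, the force, the opening and the grip force at its end, in the units of the state.
- arm.state(): the state, without advancing time (a new reading comes with each control period).
- arm.grab_frame(name): name is "scene" or "top" or "wrist"; returns a dict with "img" (420x560x3 uint8, red, green, blue), "range_z" (420x560 float32, m along the optical axis (not along the pixel's ray), 0 where there is no reading), "camera_matrix" (3x3 intrinsics, pixels), "k1" (the pictures are not rectified: a ray, as slopes to the right and down, at radius r is drawn at 1 + k1 r^2 times it, then the intrinsics apply), "world_from_camera" (4x4, takes a point from camera to world coordinates). Camera axes: x right, y down, z forward; pixel columns grow to the right and rows downward; lengths in m; the calibration is good to about 2 mm. A picture is of the moment at which its call begins.
- arm.job_done(): hands the job in; it is judged then, once.
The state is a dict: "t": time; "joint_positions": joint angles; "qd": joint speeds; "joint_torque": joint torques, N m; "position": TCP position; "ee_rot": TCP orientation; "force": force on the tool from outside, world axes, zero at the start; "ft_torque": the same for the moment, N m; "opening": finger opening in m; "finger_force": force on a finger pad.
Only numpy, scipy, OpenCV 4.12 (cv2) and the standard library are available. Lean on these libraries where they do the work, as an engineer would, in place of code of your own. Each camera call takes 0.05 s, during which the arm holds its last target. There are 200 camera calls.

## Working session

There is one attempt and no reset: what is moved stays moved. The work goes in short steps, Python scripts to look and compute and a tool call to move; the robot and the scene stay as the last step left them, time stands still between calls to the robot, and variables do not carry over. Pictures are saved under pics/ and viewed, at most 10 in all, crops included, and the job is handed in when it is done.

Besides the shell and the picture viewer there is one more tool, called after "Emit:" by a JSON object that holds its "api" and its "payload", one argument or row to a line. arm_command: Moves the arm, as the interface text tells. Its arguments: {"type":"object","properties":{"plan":{"type":"array","items":{"type":"array","items":{"type":"number"}}},"force":{"type":"number"}},"required":["plan"]}

```bash
mkdir -p pics; cat > h.py <<'E'
import numpy as np, cv2
from rig import arm
def grab(n):
    f=arm.grab_frame(n); np.savez('%s.npz'%n,**{k:v for k,v in f.items()}); return f
def save(f,name): cv2.imwrite('pics/'+name,cv2.cvtColor(f['img'],cv2.COLOR_RGB2BGR))
def cloud(f):
    K=np.array(f['camera_matrix']);k1=float(f['k1']);h,w=f['range_z'].shape
    u,v=np.meshgrid(np.arange(w),np.arange(h))
    p=np.stack([u,v],-1).reshape(-1,1,2).astype(float)
    n=cv2.undistortPoints(p,K,np.array([k1,0,0,0,0.])).reshape(h,w,2)
    z=f['range_z']; P=np.dstack([n[...,0]*z,n[...,1]*z,z])
    T=np.array(f['world_from_camera']); return P@T[:3,:3].T+T[:3,3]
E
python3 - <<'E'
from h import *
for n in('top','scene'):
    f=grab(n); save(f,n+'0.png'); print(n,f['camera_matrix'],f['k1'],f['world_from_camera'])
print(arm.state())
E
```

```text
top [[416.23051166   0.         275.78698189]
 [  0.         416.23051166 209.25947244]
 [  0.           0.           1.        ]] -0.11242859190403509 [[ 0.0109472  -0.98504255  0.1719632   0.40594476]
 [-0.99993857 -0.01048574  0.0035916  -0.02041484]
 [-0.00173472 -0.17199195 -0.98509683  1.0614031 ]
 [ 0.          0.          0.          1.        ]]
scene [[405.80358997   0.         276.15188643]
 [  0.         405.80358997 205.58399458]
 [  0.           0.           1.        ]] -0.004507928875901639 [[ 0.6712767   0.52850956 -0.51967802  1.0151266 ]
 [ 0.74120272 -0.47630255  0.47302686 -0.40882901]
 [ 0.00247525 -0.70271867 -0.71146353  0.65910566]
 [ 0.          0.          0.          1.        ]]
{'t': 0.1, 'joint_positions': array([-1.21629226e+00,  5.27765090e-02,  1.40162156e+00, -3.91850834e-05,
        1.68860537e+00, -7.02580621e-02]), 'qd': array([-2.41395944e-05,  6.50422409e-04, -2.69279167e-03, -1.74696994e-03,
        1.72321744e-03, -1.29287797e-03]), 'joint_torque': array([ 1.06015828e-03, -3.82581890e+01, -3.60985208e+01, -4.89220338e-05,
        4.77979556e-03,  3.02971080e-05]), 'position': array([ 0.21627958, -0.47804883,  0.20765607]), 'ee_rot': array([-3.14018261e+00, -6.02138043e-05,  4.24757510e-01]), 'force': array([-0.18375391,  0.86790043, -0.11445318]), 'ft_torque': array([ 0.03681241, -0.02009887,  0.01422799]), 'finger_force': 0.0, 'opening': 0.08530293898468368}
```

View pics/top0.png

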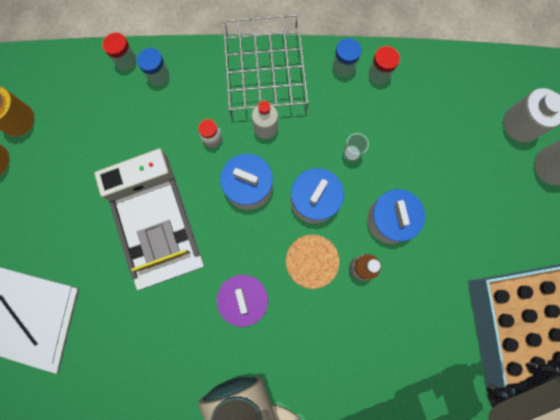

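View pics/scene0.png

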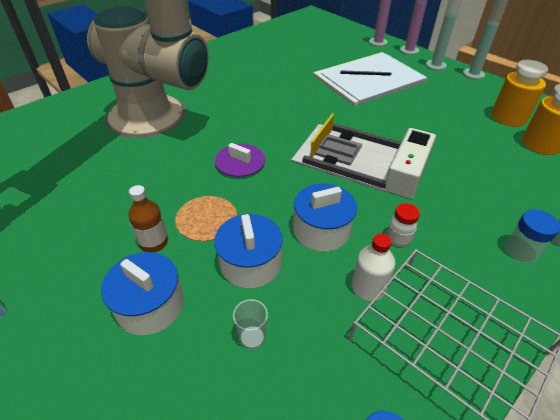

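The top view shows the reader at left (stop block at (133,172), yellow plate at (160,261)). The near, mid and far tubs are at (246,180), (317,194) and (397,216), the cork at (313,262), the amber bottle at (367,267) and the purple decoy lid at (242,300). The scene view agrees.

```bash
cat > m.py <<'E'
from h import *
def load(n): return dict(np.load('%s.npz'%n))
def hsv(f): return cv2.cvtColor(f['img'],cv2.COLOR_RGB2HSV)
def rect(P,m,lab):
    p=P[m]; 
    r=cv2.minAreaRect(p[:,:2].astype(np.float32)*1000); b=cv2.boxPoints(r)
    e=[b[1]-b[0],b[2]-b[1]]; L=max(e,key=np.linalg.norm)
    print(lab,'n',len(p),'c',np.round(r[0],1),'size',np.round(r[1],1),'longdir deg',round(np.degrees(np.arctan2(L[1],L[0]))%180,1),'z med',np.round(np.median(p[:,2])*1000,1))
    return r
E
python3 - <<'E'
from m import *
for n in('top','scene'):
    f=load(n);P=cloud(f);H=hsv(f);X,Y,Z=P[...,0],P[...,1],P[...,2]
    print(n,'table z',np.median(Z[200:240,:]) )
    C={'near':(246,180),'mid':(317,194),'far':(397,216)} if n=='top' else {'near':(325,208),'mid':(250,250),'far':(142,285)}
    blue=(H[...,0]>100)&(H[...,0]<125)&(H[...,1]>150)&(Z>0.06)&(Z<0.09)
    white=(H[...,1]<60)&(Z>0.095)&(Z<.125)
    cc={}
    for k,(u,v) in C.items():
        D=np.hypot(*(np.indices(Z.shape)[::-1]-np.array([u,v])[:,None,None]))<48
        m=blue&D; (c,r)=cv2.minEnclosingCircle(P[m][:,:2].astype(np.float32)*1000)
        print(k,'lid circle',np.round(c,1),round(r,1),'z',np.round(np.median(Z[m])*1000,1))
        try: rect(P,white&D,k+' handle')
        except Exception as e: print(e)
    cork=(H[...,0]>5)&(H[...,0]<20)&(H[...,1]>80)&(abs(Z)<.02)&(np.hypot(X-.3,Y+.1)<.12)
    print('cork',[np.round(v,1) for v in cv2.minEnclosingCircle(P[cork][:,:2].astype(np.float32)*1000)],np.median(Z[cork]))
    yel=(H[...,0]>22)&(H[...,0]<36)&(H[...,1]>130)&(Y>.05)&(Y<.45)&(X<.6)&(Z>0.0)
    rect(P,yel,'yellow'); rect(P,yel&(Z>np.percentile(Z[yel],60)),'yel hi');print(np.percentile(Z[yel],[2,50,98]))
    amb=(np.hypot(X-C and X-.3,Y+.22)<.12)&(Z>.1)&(H[...,0]<25)
E
```

```text
top table z 0.00212162099147728
near lid circle [646.3  30.3] 90.4 z 77.1
near handle n 194 c [652.4  56.4] size [57.9 16.7] longdir deg 67.7 z med 111.6
mid lid circle [624.7 -90.7] 89.5 z 77.0
mid handle n 168 c [ 617.5 -116.6] size [15.8 60.9] longdir deg 150.9 z med 112.3
far lid circle [ 567.8 -316. ] 63.8 z 77.0
far handle n 211 c [ 522.3 -295.7] size [ 40.5 152. ] longdir deg 158.4 z med 111.5
cork [array([ 410. , -107.1]), np.float64(42.9)] 0.004302786346771503
yellow n 200 c [450.3 269.5] size [ 11.9 149.4] longdir deg 107.5 z med 64.8
yel hi n 80 c [452.6 264. ] size [  5.8 136.6] longdir deg 110.7 z med 68.0
[0.03340431 0.06476685 0.07013574]Traceback (most recent call last):
  File "<stdin>", line 19, in <module>
TypeError: unsupported operand type(s) for -: 'float' and 'dict'
```

```bash
python3 - <<'E'
from m import *
f=load('top'); im=cv2.cvtColor(f['img'],cv2.COLOR_RGB2BGR)
cv2.imwrite('pics/crop1.png',cv2.resize(im[140:300,85:215],None,fx=4.5,fy=3.7*4.5/4.5,interpolation=cv2.INTER_CUBIC))
P=cloud(f)
for uv in[(367,267),(374,265),(264,106),(355,140),(208,128),(246,180)]: print(uv,np.round(P[uv[1],uv[0]],3))
E
```

```text
(367, 267) [ 0.44  -0.221  0.137]
(374, 265) [ 0.443 -0.233  0.152]
(264, 106) [0.813 0.013 0.143]
(355, 140) [ 0.769 -0.22   0.038]
(208, 128) [0.778 0.153 0.089]
(246, 180) [0.643 0.055 0.101]
```

View pics/crop1.png

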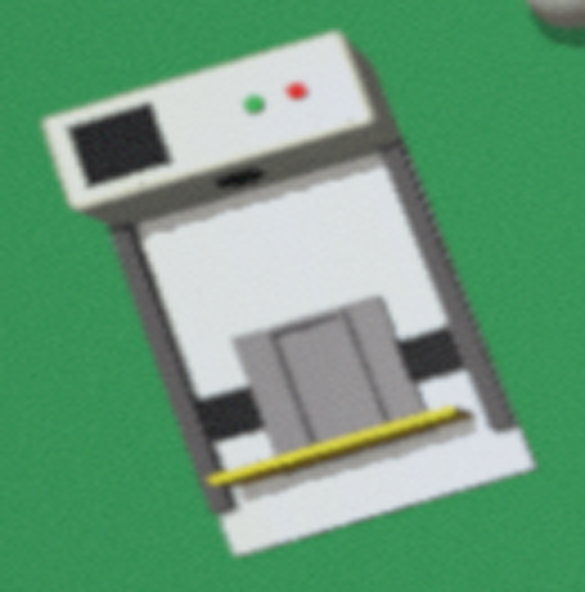

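The crop shows the slide with its pocket between about (310,320) and (385,430) crop, the plate along (210,480)–(455,408), and the stop block above.

```bash
cat >> m.py <<'E'
def ray2plane(f,uv,z):
    K=f['camera_matrix'];n=cv2.undistortPoints(np.array(uv,float).reshape(-1,1,2),K,np.array([float(f['k1']),0,0,0,0])).reshape(-1,2)
    T=f['world_from_camera'];d=np.c_[n,np.ones(len(n))]@T[:3,:3].T;o=T[:3,3]
    return (o+d*((z-o[2])/d[:,2])[:,None])
def circ(f,mask,seed,z):
    m=cv2.morphologyEx(mask.astype(np.uint8),cv2.MORPH_CLOSE,np.ones((15,15)))
    cs,_=cv2.findContours(m,cv2.RETR_EXTERNAL,cv2.CHAIN_APPROX_NONE)
    c=[c for c in cs if cv2.pointPolygonTest(c,seed,False)>=0][0].reshape(-1,2)
    p=ray2plane(f,cv2.convexHull(c).reshape(-1,2),z)[:,:2]*1000
    e=cv2.fitEllipse(p.astype(np.float32)); return np.round(e[0],1),np.round(e[1],1)
E
python3 - <<'E'
from m import *
for n in('top','scene'):
    f=load(n);P=cloud(f);H=hsv(f);X,Y,Z=P[...,0],P[...,1],P[...,2]
    C={'near':(246,180),'mid':(317,194),'far':(397,216),'cork':(313,262)} if n=='top' else {'near':(325,208),'mid':(250,245),'far':(142,285),'cork':(207,218)}
    blue=(H[...,0]>100)&(H[...,0]<125)&(H[...,1]>150)
    ck=(H[...,0]>5)&(H[...,0]<20)&(H[...,1]>80)&(H[...,2]>120)
    for k,s in C.items(): 
        print(n,k,circ(f,ck if k=='cork' else blue,s,.003 if k=='cork' else .076))
    m=(H[...,1]<70)&(H[...,2]>170)&(Z>.105)&(Z<.118)
    k,l,st,c=cv2.connectedComponentsWithStats(m.astype(np.uint8))
    for i in range(1,k):
        if st[i,4]>60: print(c[i]); rect(P,l==i,'handle')
    if n=='top': print('crop4.5x3.7')
    g=lambda pts,z:np.round(ray2plane(f,pts,z)*1000,1)
f=load('top');q=lambda a,b:(85+a/4.5,140+b/3.7)
print('plate top ends',ray2plane(f,[q(208,481),q(466,408)],.069))
print('pocket walls far corners (top)',ray2plane(f,[q(275,337),q(348,310)],.025))
print('rails inner',ray2plane(f,[q(132,226),q(217,485),q(388,152),q(495,425)],.024))
P=cloud(f)
for a in[(330,370),(255,380),(410,370),(230,410),(300,250),(400,455),(220,80),(150,350)]:
    u,v=q(*a); print(a,np.round(P[int(round(v)),int(round(u))]*1000,1))
E
```

```text
top near (array([653.7,  56.8]), array([125.6, 126. ]))
top mid (array([ 618.2, -116.9]), array([125.1, 126.6]))
top far (array([ 568. , -315.2]), array([125.5, 126.6]))
top cork (array([ 458.7, -110.1]), array([132.1, 132.5]))
[244.76 174.82]
handle n 150 c [653.6  57.1] size [59.2 15. ] longdir deg 67.7 z med 112.4
[318.5308642  190.24691358]
handle n 162 c [ 618.4 -116.5] size [15.8 59.6] longdir deg 149.3 z med 112.4
[403.31756757 212.18918919]
handle n 148 c [ 568.1 -315. ] size [59.1 15.5] longdir deg 13.1 z med 112.5
crop4.5x3.7
scene near (array([653.4,  54.2]), array([125.9, 129. ]))
scene mid (array([ 618.5, -118.4]), array([126. , 128.4]))
scene far (array([ 568.3, -316.3]), array([126. , 128.2]))
scene cork (array([ 457.9, -111.6]), array([132.4, 134.2]))
[326.59036145 191.86144578]
handle n 166 c [652.   55.3] size [57.7 15.8] longdir deg 68.0 z med 111.4
[247.36683417 226.40703518]
handle n 199 c [ 617.7 -117.5] size [14.5 56.9] longdir deg 149.8 z med 111.7
[379.64197531 256.74691358]
handle n 162 c [820.2   7.4] size [40.2 23.5] longdir deg 50.2 z med 109.4
[134.67424242 269.55681818]
handle n 264 c [ 567.7 -315.8] size [58.6 14.8] longdir deg 12.4 z med 111.8
plate top ends [[0.42750134 0.32855459 0.069     ]
 [0.4772742  0.1909884  0.069     ]]
pocket walls far corners (top) [[0.52721527 0.3114518  0.025     ]
 [0.54642395 0.2705796  0.025     ]]
rails inner [[0.60406361 0.40112522 0.024     ]
 [0.42590163 0.33905936 0.024     ]
 [0.65800937 0.25411543 0.024     ]
 [0.46928645 0.18383764 0.024     ]]
(330, 370) [505.6 281.   19.5]
(255, 380) [497.4 322.7  17.7]
(410, 370) [506.3 234.8  19.4]
(230, 410) [476.6 336.   20.8]
(300, 250) [589.8 305.3   7.4]
(400, 455) [448.6 239.   11.9]
(220, 80) [693.4 337.4  77. ]
(150, 350) [518.5 393.1   2.4]
```

```bash
cat > go.py <<'E'
import sys,numpy as np
from rig import arm
def go(*tg):
    s=arm.state();p=np.array(s['position']);r,pi,y=s['ee_rot']
    print('t',round(s['t'],2),'pos',np.round(p*1000,1),'rpy',np.round(np.degrees([r,pi,y]),1),'F',np.round(s['force'],1),'open',round(s['opening']*1000,1),'q',np.round(s['joint_positions'],2))
    R=np.array([[np.cos(y),np.sin(y),0],[np.sin(y),-np.cos(y),0],[0,0,-1]])
    for x,yy,z,yaw in tg:
        d=R.T@(np.array([x,yy,z])/1000-p)/.025
        tw=-((yaw-np.degrees(y)+180)%360-180)/6
        print((x,yy,z,yaw),'->',np.round(d,2),round(tw,2))
if __name__=='__main__':
    v=list(map(float,sys.argv[1:])); go(*[v[i:i+4] for i in range(0,len(v),4)])
E
python3 go.py 653 56 200 67.7 653 56 84 67.7
```

```text
t 0.1 pos [ 216.3 -478.   207.7] rpy [-179.9   -0.    24.3] F [-0.2  0.9 -0.1] open 85.3 q [-1.22  0.05  1.4  -0.    1.69 -0.07]
(653.0, 56.0, 200.0, 67.7) -> [ 24.72 -12.26   0.31] -7.23
(653.0, 56.0, 84.0, 67.7) -> [ 24.72 -12.26   4.95] -7.23
```

Emit:
{"api": "arm_command", "payload": {
  "plan": [
    [-1,24.7,-12.3,0.3,-7.2],
    [-1,24.7,-12.3,0.3,-7.2],
    [-1,24.7,-12.3,0.3,-7.2],
    [-1,24.7,-12.3,0.3,-7.2],
    [-1,24.7,-12.3,0.3,-7.2],
    [-1,24.7,-12.3,0.3,-7.2],
    [-1,24.7,-12.3,0.3,-7.2],
    [-1,24.7,-12.3,0.3,-7.2],
    [-1,24.7,-12.3,0.3,-7.2],
    [-1,24.7,-12.3,0.3,-7.2],
    [-1,24.7,-12.3,0.3,-7.2],
    [-1,24.7,-12.3,0.3,-7.2],
    [-1,24.7,-12.3,0.3,-7.2],
    [-1,24.7,-12.3,0.3,-7.2],
    [-1,24.7,-12.3,0.3,-7.2],
    [-1,24.7,-12.3,0.3,-7.2],
    [-1,24.7,-12.3,0.3,-7.2],
    [-1,24.7,-12.3,0.3,-7.2]
  ]
}}

```text
t: 1.9
position: [0.6519, 0.0551, 0.2016]
ee_rot: [3.141, -0.0, 1.177]
force: [0.1, -0.9, 0.3]
opening: 0.0855
finger_force: 0.0
```

```bash
python3 go.py 653 56 84 67.7; python3 - <<'E'
from m import *
f=grab('wrist');P=cloud(f);H=hsv(f);Z=P[...,2]
m=(H[...,1]<70)&(H[...,2]>150)&(Z>.105)&(Z<.12)
k,l,st,c=cv2.connectedComponentsWithStats(m.astype(np.uint8))
for i in range(1,k):
    if st[i,4]>200: print(c[i]); rect(P,l==i,'handle')
save(f,'w1.png'); print(f['world_from_camera'])
E
```

```text
t 1.9 pos [651.9  55.1 201.6] rpy [180.   -0.   67.4] F [ 0.1 -0.9  0.3] open 85.5 q [ 0.03  0.43  0.98 -0.    1.74  0.42]
(653.0, 56.0, 84.0, 67.7) -> [0.05 0.02 4.7 ] -0.04
[457.06451613 166.85768501]
handle n 527 c [811.7  26.7] size [38.4 19. ] longdir deg 11.9 z med 109.2
[279.66062917 200.09151573]
handle n 1049 c [653.   58.7] size [58.2 15.1] longdir deg 67.9 z med 111.1
[[ 0.92351732 -0.37046363 -0.09936023  0.6766579 ]
 [-0.38355375 -0.8909655  -0.24303702  0.11636672]
 [ 0.00150984  0.26255888 -0.96491479  0.36665762]
 [ 0.          0.          0.          1.        ]]
```

Emit:
{"api": "arm_command", "payload": {
  "plan": [
    [-1,0.08,0,1.5,0],
    [-1,0.08,0,3,0],
    [-1,0.08,0,4,0],
    [-1,0.08,0,4.7,0],
    [-1,0.08,0,4.7,0],
    [1,0.08,0,4.7,0],
    [1,0.08,0,4.7,0],
    [1,0.08,0,4.7,0],
    [1,0.08,0,4.7,0],
    [1,0.08,0,4.7,0],
    [1,0.08,0,4.7,0]
  ],
  "force": 40
}}

```text
t: 3.05
position: [0.6534, 0.0582, 0.0842]
ee_rot: [3.14, -0.0, 1.179]
force: [-0.3, 0.1, 3.5]
opening: 0.0142
finger_force: 39.9
```

```bash
python3 go.py 653 56 84 67.7 653 56 204 67.7 563 56 204 67.7 580 90 204 67.7
```

```text
t 3.05 pos [653.4  58.2  84.2] rpy [179.9  -0.   67.5] F [-0.3  0.1  3.5] open 14.2 q [ 0.03  0.48  1.14 -0.    1.52  0.42]
(653.0, 56.0, 84.0, 67.7) -> [-0.09  0.02  0.01] -0.03
(653.0, 56.0, 204.0, 67.7) -> [-0.09  0.02 -4.79] -0.03
(563.0, 56.0, 204.0, 67.7) -> [-1.46 -3.31 -4.79] -0.03
(580.0, 90.0, 204.0, 67.7) -> [ 0.05 -3.2  -4.79] -0.03
```

Emit:
{"api": "arm_command", "payload": {
  "plan": [
    [1,0,0,-1,0],
    [1,0,0,-2.5,0],
    [1,0,0,-4,0],
    [1,0,-1,-5,0],
    [1,0,-3,-5,0],
    [1,0,-4.6,-5,0],
    [1,0,-4.6,-5,0],
    [1,0,-4.6,-5,0]
  ]
}}

```text
t: 3.85
position: [0.5464, 0.1024, 0.2086]
ee_rot: [3.141, 0.0, 1.18]
force: [1.9, 0.4, -1.0]
opening: 0.0141
finger_force: 39.6
```

```bash
cat > look.py <<'E'
from m import *
import sys
cx,cy,name=float(sys.argv[1]),float(sys.argv[2]),sys.argv[3]
for n in('scene','top','wrist'):
    f=grab(n);P=cloud(f);H=hsv(f);X,Y,Z=P[...,0],P[...,1],P[...,2]
    save(f,name+n+'.png')
    D=(np.hypot(X-cx,Y-cy)<.06)&(Z<.12)
    o=D&(H[...,0]>4)&(H[...,0]<22)&(H[...,1]>140)&(H[...,2]>90)
    print(n,'in tub px',D.sum(),'orange',o.sum(), 'z pct',np.round(np.percentile(Z[D],[5,25,50,75,95])*1000) if D.sum() else '')
    t=o&(Z>.05)&(Z<.066)
    if t.sum()>20: rect(P,t,'orange top')
    w=D&(Z>.055)&(H[...,1]<70)&(np.hypot(X-cx,Y-cy)>.052)
E
python3 look.py .653 .057 a; python3 go.py
```

```text
scene in tub px 2031 orange 339 z pct [ 4. 18. 47. 57. 69.]
orange top n 297 c [655.7  59.7] size [29.6 69.6] longdir deg 140.3 z med 56.8
top in tub px 1141 orange 233 z pct [ 4.  6. 13. 57. 70.]
orange top n 192 c [658.4  58.7] size [29.3 59.3] longdir deg 141.3 z med 58.1
wrist in tub px 6960 orange 1076 z pct [ 4.  6. 43. 57. 69.]
orange top n 1050 c [655.4  62.8] size [30.1 70.2] longdir deg 140.6 z med 56.5
t 4.0 pos [547.6 101.7 208.4] rpy [180.    0.   67.5] F [ 0.1 -0.5 -1.3] open 14.2 q [ 0.12  0.14  1.3  -0.    1.69  0.51]
```

The near tub holds the orange block: centre about (655.5, 61), long axis about 140.5°, top at z = 57 mm. All three cameras agree. Next, that lid goes on the cork.

```bash
python3 go.py 458 -105 208 67.5 458 -105 26 67.5
```

```text
t 4.0 pos [547.6 101.7 208.4] rpy [180.    0.   67.5] F [ 0.1 -0.5 -1.3] open 14.2 q [ 0.12  0.14  1.3  -0.    1.69  0.51]
(458.0, -105.0, 208.0, 67.5) -> [-9.01 -0.15  0.01] -0.0
(458.0, -105.0, 26.0, 67.5) -> [-9.01 -0.15  7.29] -0.0
```

Emit:
{"api": "arm_command", "payload": {
  "plan": [
    [1,-2,0,0,0],
    [1,-4,0,0,0],
    [1,-6,-0.1,0,0],
    [1,-8,-0.15,0,0],
    [1,-9,-0.15,0,0],
    [1,-9,-0.15,0,0],
    [1,-9,-0.15,2,0],
    [1,-9,-0.15,4,0],
    [1,-9,-0.15,6,0],
    [1,-9,-0.15,6.8,0],
    [1,-9,-0.15,7.2,0],
    [1,-9,-0.15,7.28,0],
    [1,-9,-0.15,7.28,0]
  ]
}}

```text
t: 5.3
position: [0.4585, -0.1047, 0.0276]
ee_rot: [3.14, -0.0, 1.179]
force: [0.8, 0.1, -1.0]
opening: 0.0142
finger_force: 39.6
```

```bash
python3 go.py 458 -105 25 67.5
```

```text
t 5.3 pos [ 458.5 -104.7   27.6] rpy [179.9  -0.   67.5] F [ 0.8  0.1 -1. ] open 14.2 q [-0.3   0.04  1.78 -0.    1.31  0.09]
(458.0, -105.0, 25.0, 67.5) -> [-0.02 -0.01  0.1 ] 0.01
```

Lower 2 mm, open, rise.

Emit:
{"api": "arm_command", "payload": {
  "plan": [
    [1,0,0,0.08,0],
    [1,0,0,0.08,0],
    [0.1,0,0,0.08,0],
    [-0.1,0,0,0.08,0],
    [-0.1,0,0,0.08,0],
    [-0.1,0,0,-1,0],
    [-0.1,0,0,-2.5,0],
    [-0.1,0,0,-4.5,0],
    [-0.1,0,0,-6.5,0],
    [-0.1,0,0,-7.2,0],
    [-0.1,0,0,-7.2,0]
  ]
}}

```text
t: 6.4
position: [0.4588, -0.1048, 0.2102]
ee_rot: [3.134, -0.001, 1.179]
force: [-0.4, -1.1, -0.5]
opening: 0.0469
finger_force: 0.0
```

```bash
python3 go.py 655.5 61 200 140.5; python3 - <<'E'
from m import *
f=grab('scene');H=hsv(f);P=cloud(f);Z=P[...,2]
m=(H[...,1]<70)&(H[...,2]>150)&(Z>.04)&(Z<.065)&(np.hypot(P[...,0]-.458,P[...,1]+.105)<.05)
rect(P,m,'lid handle on cork')
b=(H[...,0]>100)&(H[...,0]<125)&(H[...,1]>150)&(np.hypot(P[...,0]-.458,P[...,1]+.105)<.07)
A=P[b];c=np.linalg.lstsq(np.c_[A[:,:2],np.ones(len(A))],A[:,2],rcond=None)[0];print('lid face z',np.median(A[:,2]),'tilt',c[:2])
E
```

```text
t 6.4 pos [ 458.8 -104.8  210.2] rpy [179.6  -0.   67.5] F [-0.4 -1.1 -0.5] open 46.9 q [-0.3  -0.11  1.56 -0.    1.69  0.09]
(655.5, 61.0, 200.0, 140.5) -> [9.14 4.74 0.41] -12.16
lid handle on cork n 145 c [ 458.1 -107.4] size [58.1 16.6] longdir deg 68.1 z med 52.6
lid face z 0.017234784643650913 tilt [ 0.05060496 -0.00394979]
```

Emit:
{"api": "arm_command", "payload": {
  "plan": [
    [-0.1,9.1,4.75,0.4,-12.2],
    [-0.1,9.1,4.75,0.4,-12.2],
    [-0.1,9.1,4.75,0.4,-12.2],
    [-0.1,9.1,4.75,0.4,-12.2],
    [-0.1,9.1,4.75,0.4,-12.2],
    [-0.1,9.1,4.75,0.4,-12.2],
    [-0.1,9.1,4.75,0.4,-12.2],
    [-0.1,9.1,4.75,0.4,-12.2],
    [-0.1,9.1,4.75,0.4,-12.2],
    [-0.1,9.1,4.75,0.4,-12.2],
    [-0.1,9.1,4.75,0.4,-12.2],
    [-0.1,9.1,4.75,0.4,-12.2]
  ]
}}

```text
t: 7.65
position: [0.6537, 0.0604, 0.1954]
ee_rot: [-3.141, -0.001, 2.455]
force: [0.9, -0.1, 1.1]
opening: 0.047
finger_force: 0.0
```

```bash
python3 look.py .653 .057 b; python3 - <<'E'
from m import *
f=load('wrist');H=hsv(f);P=cloud(f);Z=P[...,2]
w=(H[...,1]<80)&(Z>.06)&(Z<.078)&(np.hypot(P[...,0]-.653,P[...,1]-.057)<.075)
p=P[w];print(len(p),cv2.minEnclosingCircle(p[:,:2].astype(np.float32)*1000))
E
python3 go.py 655.5 61 26 140.5
```

```text
scene in tub px 2063 orange 360 z pct [ 4. 19. 46. 57. 69.]
orange top n 295 c [655.5  59.9] size [29.2 70.7] longdir deg 140.7 z med 56.8
top in tub px 459 orange 46 z pct [ 4.  7. 32. 59. 71.]
orange top n 46 c [661.4  57.4] size [24.5 19.9] longdir deg 59.7 z med 59.0
wrist in tub px 10649 orange 1415 z pct [ 4.  5. 15. 56. 69.]
orange top n 1366 c [654.8  62.8] size [29.  69.2] longdir deg 140.9 z med 56.4
1928 ((650.9143676757812, 57.00102615356445), 62.013309478759766)
t 7.8 pos [653.9  60.4 196.2] rpy [-180.    -0.   140.7] F [-1.1  0.2  0.8] open 47.1 q [ 0.04  0.44  0.98 -0.    1.73 -0.85]
(655.5, 61.0, 26.0, 140.5) -> [-0.03  0.06  6.81] 0.03
```

View pics/bwrist.png

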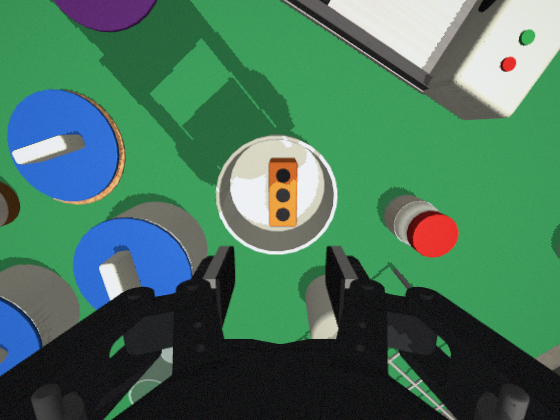

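Wrist picture: the orange block with three dots at (283,193) is centred in the open tub, and the lid lies flat on the cork at (66,147). Grasping the block.

Emit:
{"api": "arm_command", "payload": {
  "plan": [
    [-0.1,0,0.06,2,0],
    [-0.1,0,0.06,4,0],
    [-0.1,0,0.06,5.5,0],
    [-0.1,0,0.06,6.4,0],
    [-0.1,0,0.06,6.8,0],
    [-0.1,0,0.06,6.8,0],
    [1,0,0.06,6.8,0],
    [1,0,0.06,6.8,0],
    [1,0,0.06,6.8,0],
    [1,0,0.06,6.8,0],
    [1,0,0.06,6.8,0]
  ],
  "force": 40
}}

```text
t: 8.9
position: [0.6564, 0.0617, 0.0288]
ee_rot: [3.139, 0.003, 2.456]
force: [1.1, 1.1, 6.3]
opening: 0.0285
finger_force: 41.0
```

```bash
python3 go.py 510 281 180 199.9
```

```text
t 8.9 pos [656.4  61.7  28.8] rpy [179.8   0.2 140.7] F [1.1 1.1 6.3] open 28.5 q [ 0.04  0.54  1.18 -0.    1.42 -0.85]
(510.0, 281.0, 180.0, 199.9) -> [10.08  3.09 -6.05] -9.86
```

Emit:
{"api": "arm_command", "payload": {
  "plan": [
    [1,0,0,-1,0],
    [1,0,0,-2.5,0],
    [1,0,0,-4.5,0],
    [1,0,0,-6,0],
    [1,0,0,-6,0]
  ]
}}

```text
t: 9.4
position: [0.6574, 0.0617, 0.1847]
ee_rot: [3.133, 0.01, 2.456]
force: [0.1, -0.4, -0.4]
opening: 0.0285
finger_force: 40.2
```

```bash
python3 - <<'E'
from m import *
for n in('top','scene','wrist'):
    f=grab(n);P=cloud(f);H=hsv(f);X,Y,Z=P[...,0]*1000,P[...,1]*1000,P[...,2]*1000
    # rails/plate direction
    yel=(H[...,0]>22)&(H[...,0]<36)&(H[...,1]>110)&(X>400)&(X<520)&(Y>150)&(Y<360)&(Z>55)&(Z<80)
    if yel.sum()<20: print(n,'no yellow');continue
    rect(P,yel,n+' yel'); p=P[yel][:,:2]*1000
    vx,vy,x0,y0=cv2.fitLine(p.astype(np.float32),cv2.DIST_HUBER,0,.01,.01).ravel();print('plate angle',np.degrees(np.arctan2(vy,vx))%180-90,x0,y0,'ztop',np.percentile(Z[yel],[50,95]))
    a=np.radians(19.9);U=(X-452)*np.cos(a)+(Y-260)*np.sin(a);W=-(X-452)*np.sin(a)+(Y-260)*np.cos(a)
    for w in range(-50,51,4):
        m=(abs(W-w)<2)&(U>35)&(U<70)
        if m.sum()>2: print(n,'W',w,m.sum(),round(float(np.median(Z[m])),1),np.median(H[...,2][m]),end=' | ')
    print()
    for u in range(-8,130,5):
        m=(abs(W)<10)&(abs(U-u)<2.5)
        if m.sum()>2: print('U',u,round(float(np.median(Z[m])),1),np.median(H[...,2][m]),end=' | ')
    print()
f=load('scene');im=cv2.cvtColor(f['img'],cv2.COLOR_RGB2BGR)[105:185,285:400]
g=load('top');im2=cv2.cvtColor(g['img'],cv2.COLOR_RGB2BGR)[215:275,125:190]
cv2.imwrite('pics/c2.png',np.hstack([cv2.resize(im,(460,320),interpolation=cv2.INTER_CUBIC),cv2.resize(im2,(325,320),interpolation=cv2.INTER_CUBIC)]))
E
python3 go.py 510 281 180 199.9
```

```text
top yel n 148 c [453.3 264.9] size [  6.2 139.4] longdir deg 111.6 z med 66.6
plate angle 20.865242 452.28137 264.78067 ztop [66.6249245  70.07527032]
top W -50 20 20.7 53.0 | top W -46 16 20.6 51.5 | top W -42 20 21.7 67.5 | top W -38 19 18.1 125.0 | top W -34 20 17.2 144.0 | top W -30 21 16.7 146.0 | top W -26 23 17.2 146.0 | top W -22 19 17.5 139.0 | top W -18 35 25.3 124.0 | top W -14 9 25.2 143.0 | top W -10 21 16.7 146.0 | top W -6 22 17.5 145.0 | top W -2 21 17.5 145.0 | top W 2 21 17.4 144.0 | top W 6 21 17.1 144.0 | top W 10 21 16.5 144.0 | top W 14 22 16.5 143.0 | top W 18 20 17.5 143.0 | top W 22 30 18.3 132.0 | top W 26 27 26.7 124.0 | top W 30 7 18.3 139.0 | top W 34 23 17.4 141.0 | top W 38 20 17.6 142.5 | top W 42 24 17.0 141.0 | top W 46 19 18.2 135.0 | top W 50 23 20.8 75.0 | 
U -8 9.5 167.0 | U -3 9.0 148.0 | U 2 50.8 129.0 | U 7 67.7 184.5 | U 17 17.5 148.0 | U 22 17.1 145.0 | U 27 17.7 145.0 | U 32 17.5 145.0 | U 37 16.6 145.0 | U 42 17.1 145.0 | U 47 18.4 144.0 | U 52 16.9 144.5 | U 57 17.1 145.0 | U 62 17.3 145.5 | U 67 17.6 144.5 | U 72 16.4 144.0 | U 77 17.0 144.0 | U 82 17.0 143.0 | U 87 17.3 140.5 | U 92 23.1 114.5 | U 97 25.7 159.0 | U 102 10.5 201.0 | U 107 8.5 219.0 | U 112 8.6 220.0 | U 117 9.2 221.0 | U 122 9.6 220.0 | U 127 10.1 221.0 | 
scene yel n 30 c [474.8 210.5] size [ 5.6 27.4] longdir deg 97.2 z med 63.1
plate angle 15.826019 475.07712 208.78506 ztop [63.1326648  67.76580586]
scene W 26 12 24.0 79.0 | scene W 46 4 16.1 110.5 | scene W 50 5 16.9 31.0 | 
U 87 16.1 130.0 | U 92 24.9 122.5 | U 97 15.3 107.5 | U 102 7.2 219.0 | U 107 7.6 220.0 | U 112 7.4 220.0 | U 117 8.4 221.0 | U 122 8.7 220.0 | U 127 7.7 222.0 | 
wrist no yellow
t 9.55 pos [654.4  61.6 174.9] rpy [-1.799e+02 -1.000e-01  1.407e+02] F [ 0.5 -0.1 -2.1] open 28.4 q [ 0.04  0.44  1.01 -0.    1.69 -0.85]
(510.0, 281.0, 180.0, 199.9) -> [10.03  3.14 -0.2 ] -9.86
```

View pics/c2.png

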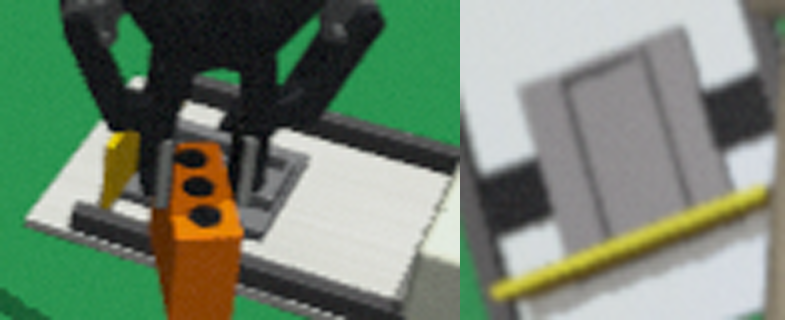

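Pocket floor z is about 16 mm, with walls up to 26. The scene view shows the held block gripped upright. Hovering homewards of the pocket for a closer wrist look.

```bash
python3 go.py 554 302 180 199.9
```

```text
t 9.55 pos [654.4  61.6 174.9] rpy [-1.799e+02 -1.000e-01  1.407e+02] F [ 0.5 -0.1 -2.1] open 28.4 q [ 0.04  0.44  1.01 -0.    1.69 -0.85]
(554.0, 302.0, 180.0, 199.9) -> [ 9.2  4.9 -0.2] -9.86
```

Emit:
{"api": "arm_command", "payload": {
  "plan": [
    [1,9.2,4.9,-0.2,-9.9],
    [1,9.2,4.9,-0.2,-9.9],
    [1,9.2,4.9,-0.2,-9.9],
    [1,9.2,4.9,-0.2,-9.9],
    [1,9.2,4.9,-0.2,-9.9],
    [1,9.2,4.9,-0.2,-9.9],
    [1,9.2,4.9,-0.2,-9.9],
    [1,9.2,4.9,-0.2,-9.9],
    [1,9.2,4.9,-0.2,-9.9],
    [1,9.2,4.9,-0.2,-9.9]
  ]
}}

```text
t: 10.55
position: [0.5543, 0.3014, 0.1803]
ee_rot: [-3.141, -0.002, -2.794]
force: [0.1, 0.1, -1.9]
opening: 0.0285
finger_force: 40.2
```

```bash
python3 - <<'E'
from m import *
f=grab('wrist');save(f,'w3.png')
P=cloud(f);H=hsv(f);X,Y,Z=P[...,0]*1000,P[...,1]*1000,P[...,2]*1000
yel=(H[...,0]>22)&(H[...,0]<36)&(H[...,1]>110)&(X>400)&(X<520)&(Y>150)&(Y<360)&(Z>60)&(Z<72)
rect(P,yel,'yel');p=P[yel][:,:2]*1000
vx,vy,x0,y0=cv2.fitLine(p.astype(np.float32),cv2.DIST_HUBER,0,.01,.01).ravel();print('plate angle',np.degrees(np.arctan2(vy,vx))%180-90,x0,y0,np.percentile(Z[yel],[50,95]))
a=np.radians(19.9);U=(X-452)*np.cos(a)+(Y-260)*np.sin(a);W=-(X-452)*np.sin(a)+(Y-260)*np.cos(a)
for w in range(-40,46,2):
    m=(abs(W-w)<1)&(U>35)&(U<75)
    if m.sum()>2: print('W',w,round(float(np.median(Z[m])),1),end=' | ')
print()
for u in range(-10,112,2):
    m=(abs(W-4)<12)&(abs(U-u)<1)
    if m.sum()>2: print('U',u,round(float(np.median(Z[m])),1),end=' | ')
o=(H[...,0]>4)&(H[...,0]<22)&(H[...,1]>140)&(H[...,2]>90)&(Z>120)
if o.sum()>20: rect(P,o,'block seen')
E
python3 go.py
```

```text
yel n 237 c [453.4 264.3] size [  6.  135.4] longdir deg 110.8 z med 65.6
plate angle 22.644623 468.74677 221.71507 [65.55622432 66.76633056]
W -40 19.2 | W -38 16.3 | W -36 15.6 | W -34 15.5 | W -32 15.5 | W -30 15.5 | W -28 15.7 | W -26 15.3 | W -24 15.4 | W -22 15.4 | W -20 15.6 | W -18 25.1 | W -16 25.3 | W -14 20.5 | W -12 15.2 | W -10 15.9 | W -8 87.6 | W -6 16.7 | W -4 16.5 | W -2 17.0 | W 0 17.2 | W 2 172.6 | W 4 345.5 | W 6 16.6 | W 8 17.1 | W 10 16.8 | W 12 163.5 | W 14 168.0 | W 16 16.5 | W 18 16.0 | W 20 15.3 | W 22 15.3 | W 24 15.7 | W 26 17.0 | W 28 25.3 | W 30 25.4 | W 32 15.4 | W 34 15.5 | W 36 15.3 | W 38 15.5 | W 40 15.3 | W 42 15.5 | W 44 15.4 | 
U -10 7.5 | U 0 65.2 | U 2 65.8 | U 4 65.5 | U 6 49.7 | U 8 25.4 | U 10 25.0 | U 12 15.6 | U 14 15.4 | U 16 15.4 | U 18 15.5 | U 20 15.6 | U 22 15.2 | U 24 15.6 | U 26 15.4 | U 28 15.6 | U 30 15.5 | U 32 15.3 | U 34 15.4 | U 36 15.4 | U 38 15.5 | U 40 15.3 | U 42 15.5 | U 44 345.5 | U 46 15.6 | U 48 15.4 | U 50 15.5 | U 52 15.4 | U 54 15.5 | U 56 15.6 | U 58 15.3 | U 60 15.5 | U 62 15.3 | U 64 15.5 | U 66 15.4 | U 68 15.6 | U 70 15.4 | U 72 15.5 | U 74 190.0 | U 76 207.9 | U 78 208.1 | U 80 208.0 | U 82 208.3 | U 84 208.3 | U 86 208.4 | U 88 208.5 | U 90 301.5 | U 92 290.5 | U 94 282.5 | U 96 208.4 | U 98 292.0 | U 100 287.1 | U 102 208.2 | U 104 208.4 | U 106 208.5 | U 108 208.5 | U 110 208.5 | block seen n 6157 c [545.8 302.6] size [82.7 84.9] longdir deg 159.4 z med 208.0
t 10.6 pos [554.5 301.4 180.7] rpy [-1.8e+02 -1.0e-01 -1.6e+02] F [-0.2 -0.5 -1.6] open 28.2 q [ 0.44  0.36  1.1  -0.    1.68 -1.48]
```

View pics/w3.png

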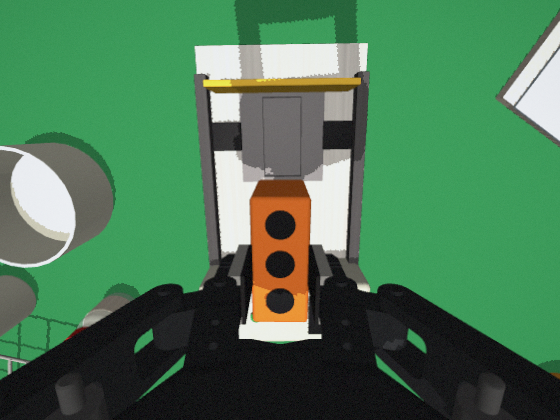

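Wrist picture: the pocket shows fully, its outline at (262–301, 97–176), parallel to the held block, whose three dots lie along column 280. Measuring the block in hand against the pocket.

```bash
python3 - <<'E'
from m import *
f=load('wrist')
P=cloud(f);H=hsv(f);X,Y,Z=P[...,0]*1000,P[...,1]*1000,P[...,2]*1000
a=np.radians(19.9);U=(X-452)*np.cos(a)+(Y-260)*np.sin(a);W=-(X-452)*np.sin(a)+(Y-260)*np.cos(a)
v,u=np.indices(Z.shape)
m=(u>245)&(u<316)&(v>180)&(v<335)&(Z>200)&(Z<214)&((H[...,1]>130)|(H[...,2]<60))
m=cv2.morphologyEx(m.astype(np.uint8),cv2.MORPH_OPEN,np.ones((5,5)))>0
print('U',np.percentile(U[m],[.5,50,99.5]),'W',np.percentile(W[m],[1,50,99]),np.median(Z[m]))
rect(P,m,'top')
# dots
d=(H[...,2]<50)&m&(u>260)&(u<300)
k,l,st,c=cv2.connectedComponentsWithStats(d.astype(np.uint8))
for i in range(1,k):
    if st[i,4]>200: print('dot',U[l==i].mean(),W[l==i].mean(),st[i])
t=np.array(arm.state()['position'])*1000;print('TCP U,W',(t[0]-452)*np.cos(a)+(t[1]-260)*np.sin(a),-(t[0]-452)*np.sin(a)+(t[1]-260)*np.cos(a))
# pocket floor bounds, at rows
for s in(40,55,70):
    m2=(abs(U-s)<4)&(Z>23)&(Z<28); w=W[m2]; print(s,'left wall max',np.percentile(w[w<0],[5,95]) ,'right',np.percentile(w[w>15],[5,95]))
for s in(-4,4,14):
    m2=(abs(W-s)<3)&(Z>23)&(Z<28)&(U<20); print(s,np.percentile(U[m2],[5,95]))
E
```

```text
U [ 74.00652298 104.49469326 142.92591829] W [-10.16708718   4.26517811  18.36255584] 208.22070561589777
top n 7340 c [553.1 300.8] size [70.5 30.1] longdir deg 19.9 z med 208.2
dot 88.1115306325239 4.2242948588194436 [266 211  29  28 637]
dot 109.11829334525927 4.148199207184432 [266 252  28  26 575]
dot 130.08307690121993 4.203427156159245 [267 289  27  24 510]
TCP U,W 110.43985300132418 4.0834702281314605
40 left wall max [-81.6480966  -14.61126286] right [26.21241152 92.86443644]
55 left wall max [-248.75745969  -14.86026616] right [26.48696968 93.58660404]
70 left wall max [-292.26458846  -14.49808509] right [26.77473367 93.62385279]
-4 [ 7.12017115 10.97234194]
4 [ 7.26513871 10.88926511]
14 [ 5.54299585 10.17404675]
```

Emit:
{"api": "arm_command", "payload": {
  "plan": [
    [1,1,0.05,0,0],
    [1,2.3,0.05,0,0],
    [1,2.3,0.05,1,0],
    [1,2.3,0.05,3,0],
    [1,2.3,0.05,4.3,0],
    [1,2.3,0.05,4.8,0],
    [1,2.3,0.05,4.8,0],
    [1,2.3,0.05,4.8,0]
  ]
}}

```text
t: 11.4
position: [0.5012, 0.2838, 0.0634]
ee_rot: [3.141, 0.003, -2.791]
force: [0.3, -0.4, -0.6]
opening: 0.0283
finger_force: 40.2
```

```bash
python3 - <<'E'
from m import *
f=grab('wrist');save(f,'w4.png')
P=cloud(f);H=hsv(f);X,Y,Z=P[...,0]*1000,P[...,1]*1000,P[...,2]*1000
a=np.radians(19.9);U=(X-452)*np.cos(a)+(Y-260)*np.sin(a);W=-(X-452)*np.sin(a)+(Y-260)*np.cos(a)
m=(abs(U-52)<45)&(abs(W-5)<24)&(Z>70)&(Z<100)&((H[...,1]>130)|(H[...,2]<60))
m=cv2.morphologyEx(m.astype(np.uint8),cv2.MORPH_OPEN,np.ones((5,5)))>0
t=m&(abs(Z-np.median(Z[m]))<3)
print('blk U',np.percentile(U[t],[1,99]),'W',np.percentile(W[t],[2,98]),np.median(Z[t]))
d=(H[...,2]<50)&t
k,l,st,c=cv2.connectedComponentsWithStats(d.astype(np.uint8))
for i in range(1,k):
    if st[i,4]>150: print('dot',U[l==i].mean(),W[l==i].mean(),st[i])
for s in(14,20,40,60):
    m2=(abs(U-s)<4)&(Z>22)&(Z<30)&(abs(W-5)<32); w=W[m2]; print(s,len(w),np.percentile(w[w<5],[5,95]) if (w<5).any() else '',np.percentile(w[w>5],[5,95]) if (w>5).any() else '')
m2=(abs(W-5)<10)&(Z>22)&(Z<30)&(U<30); print('rear wall U',m2.sum(),np.percentile(U[m2],[5,95]) if m2.any() else '')
cv2.imwrite('pics/w4c.png',cv2.resize(cv2.cvtColor(f['img'],cv2.COLOR_RGB2BGR)[100:350,150:410],None,fx=2.3,fy=2.3))
E
python3 go.py
```

```text
blk U [18.25836586 86.25692979] W [-8.30857092 19.68493461] 91.34751716027685
dot 31.959927987055114 5.743548035337486 [266 211  29  28 637]
dot 53.02341504650144 5.65594806223835 [266 252  28  26 567]
dot 73.86177107039296 5.727923216392504 [267 289  27  24 503]
14 148 [-18.32871224 -14.42552827] [25.62427743 29.11456401]
20 135 [-17.8799625  -14.41096157] [25.79444407 29.30544209]
40 62 [-17.77153216 -16.44946935] [27.75943968 29.96829002]
60 63 [-17.54139861 -16.66936384] [27.67752764 29.98944917]
rear wall U 46 [-1.06904192  9.73338813]
t 11.45 pos [501.5 284.   64. ] rpy [ 180.     0.2 -159.9] F [-0.1 -0.1 -1.2] open 28.3 q [ 0.45  0.28  1.43 -0.    1.42 -1.47]
```

View pics/w4c.png

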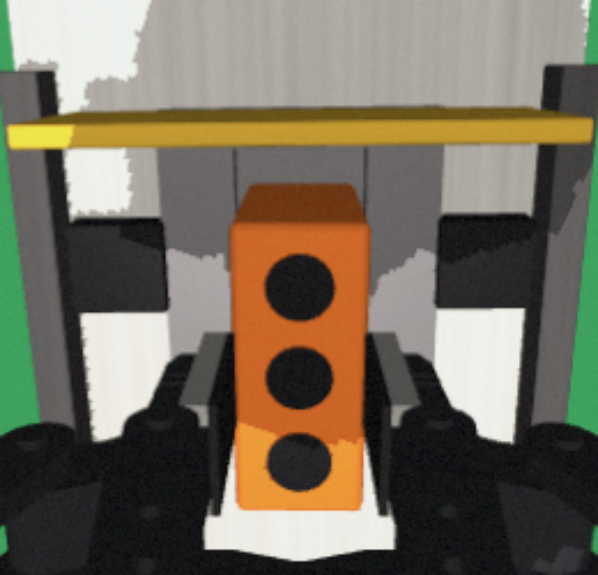

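Block is centred over the pocket (across 5.7 vs 5.65, along 52.8 vs 52 mm). Inserting.

Emit:
{"api": "arm_command", "payload": {
  "plan": [
    [1,0,0,0.4,0],
    [1,0,0,0.8,0],
    [1,0,0,0.95,0],
    [1,0,0,0.95,0],
    [1,0,0,0.95,0]
  ]
}}

```text
t: 11.95
position: [0.5003, 0.2841, 0.0394]
ee_rot: [3.141, 0.002, -2.79]
force: [-5.3, -1.3, 10.6]
opening: 0.0283
finger_force: 42.3
```

```bash
python3 go.py
```

```text
t 11.95 pos [500.3 284.1  39.4] rpy [ 1.799e+02  1.000e-01 -1.599e+02] F [-5.3 -1.3 10.6] open 28.3 q [ 0.45  0.31  1.46  0.    1.38 -1.47]
```

Emit:
{"api": "arm_command", "payload": {
  "plan": [
    [0.1,0,0,0,0],
    [-0.1,0,0,0,0],
    [-0.1,0,0,0,0],
    [-0.1,0,0,0,0],
    [-0.1,0,0,-1,0],
    [-0.1,0,0,-2.5,0],
    [-0.1,0,0,-4,0],
    [1,0,0,-5,0],
    [1,0,0,-5,0],
    [1,0,0,-5,0]
  ]
}}

```text
t: 12.95
position: [0.5, 0.2834, 0.1624]
ee_rot: [-3.142, 0.0, -2.79]
force: [-0.4, 0.2, -0.6]
opening: 0.0034
finger_force: 0.0
```

```bash
cat > slide.py <<'E'
from m import *
f=grab('wrist')
P=cloud(f);H=hsv(f);X,Y,Z=P[...,0]*1000,P[...,1]*1000,P[...,2]*1000
a=np.radians(19.9);U=(X-452)*np.cos(a)+(Y-260)*np.sin(a);W=-(X-452)*np.sin(a)+(Y-260)*np.cos(a)
m=(abs(W-5)<40)&(Z>55)&(Z<76)&(H[...,0]>4)&(H[...,0]<18)&(H[...,1]>140)
rect(P,m,'blk top');print('blk U',np.percentile(U[m],[1,99]),'W',np.percentile(W[m],[1,99]))
y=(abs(W)<90)&(Z>60)&(Z<72)&(H[...,0]>22)&(H[...,0]<36)&(H[...,1]>110)
print('plate U',np.percentile(U[y],[2,50,98]),'W',np.percentile(W[y],[1,99]))
A=np.polyfit(W[y],U[y],1);print('plate slope deg',np.degrees(np.arctan(A[0])))
m2=(Z>22)&(Z<30)&(abs(W-6)<26);
if m2.any(): print('pocket walls W',np.percentile(W[m2&(W<0)],[5,95]) ,np.percentile(W[m2&(W>15)],[5,95]))
E
python3 slide.py
python3 - <<'E'
import numpy as np,sys
sys.argv=['x']
from go import go
a=np.radians(19.9)
w=lambda U,W,z:(452+U*np.cos(a)-W*np.sin(a),260+U*np.sin(a)+W*np.cos(a),z,199.9)
go(w(-40,5.7,164),w(-40,5.7,40))
E
```

```text
blk top n 1824 c [499.  283.4] size [70.2 29.6] longdir deg 19.3 z med 67.4
blk U [17.35526408 85.71662902] W [-8.57393452 20.36745903]
plate U [-0.49277013  2.87733952  5.52081126] W [-64.0795347   47.11397504]
plate slope deg -1.8067360725392048
pocket walls W [-17.86788302  -6.35054493] [23.15507272 29.73153309]
t 13.0 pos [499.5 283.1 161.2] rpy [-1.800e+02 -1.000e-01 -1.599e+02] F [ 0.3 -0.  -0.4] open -0.0 q [ 0.45  0.21  1.32 -0.    1.61 -1.47]
(np.float64(412.44831148336885), np.float64(251.74446031543738), 164, 199.9) -> [ 3.7   0.02 -0.11] 0.04
(np.float64(412.44831148336885), np.float64(251.74446031543738), 40, 199.9) -> [3.7  0.02 4.85] 0.04
```

Block stands in the pocket (top z 67.4, centred). Moving behind the plate with the fingers shut.

Emit:
{"api": "arm_command", "payload": {
  "plan": [
    [1,2,0,0,0],
    [1,3.7,0.02,0,0],
    [1,3.7,0.02,0,0],
    [1,3.7,0.02,0,0],
    [1,3.7,0.02,2,0],
    [1,3.7,0.02,4,0],
    [1,3.7,0.02,5,0],
    [1,3.7,0.02,5,0],
    [1,3.7,0.02,5,0]
  ]
}}

```text
t: 13.9
position: [0.4139, 0.2523, 0.0381]
ee_rot: [-3.141, 0.0, -2.79]
force: [0.6, 0.4, 0.6]
opening: 0.0003
finger_force: 0.0
```

```bash
python3 - <<'E'
import numpy as np
from go import go
a=np.radians(19.9)
w=lambda U,W,z:(452+U*np.cos(a)-W*np.sin(a),260+U*np.sin(a)+W*np.cos(a),z,199.9)
go(w(-40,5.7,37),w(60,5.7,37))
E
```

```text
t 13.9 pos [413.9 252.3  38.1] rpy [-180.     0.  -159.9] F [0.6 0.4 0.6] open 0.3 q [ 0.47  0.07  1.73 -0.    1.34 -1.45]
(np.float64(412.44831148336885), np.float64(251.74446031543738), 37, 199.9) -> [ 0.06 -0.    0.05] 0.04
(np.float64(506.47712418441074), np.float64(285.7824153367424), 37, 199.9) -> [-3.94 -0.02  0.05] 0.04
```

Emit:
{"api": "arm_command", "payload": {
  "plan": [
    [1,-0.3,0,0,0],
    [1,-0.6,0,0,0],
    [1,-0.8,0,0,0],
    [1,-1.0,0,0,0],
    [1,-1.2,0,0,0],
    [1,-1.4,0,0,0],
    [1,-1.6,0,0,0],
    [1,-1.8,0,0,0],
    [1,-2.0,0,0,0],
    [1,-2.2,0,0,0],
    [1,-2.4,0,0,0],
    [1,-2.6,0,0,0],
    [1,-2.8,0,0,0],
    [1,-3.0,0,0,0],
    [1,-3.2,0,0,0],
    [1,-3.4,0,0,0],
    [1,-3.6,0,0,0],
    [1,-3.8,0,0,0],
    [1,-3.8,0,0,0]
  ]
}}

```text
t: 15.8
position: [0.5022, 0.2848, 0.0377]
ee_rot: [3.142, -0.001, -2.79]
force: [-2.0, -0.1, 1.7]
opening: -0.0001
finger_force: 1.0
```

```bash
python3 - <<'E'
from m import *
f=grab('scene');P=cloud(f);H=hsv(f);X,Y,Z=P[...,0]*1000,P[...,1]*1000,P[...,2]*1000
a=np.radians(19.9);U=(X-452)*np.cos(a)+(Y-260)*np.sin(a);W=-(X-452)*np.sin(a)+(Y-260)*np.cos(a)
b=(H[...,0]>4)&(H[...,0]<18)&(H[...,1]>140)&(Z>62)&(Z<75)&(abs(W)<60)
if b.any(): print('blk U',np.percentile(U[b],[1,99]),'W',np.percentile(W[b],[1,99]))
g=load('top');PP=cloud(g);XX,YY,ZZ=PP[...,0]*1000,PP[...,1]*1000,PP[...,2]*1000
UU=(XX-452)*np.cos(a)+(YY-260)*np.sin(a);WW=-(XX-452)*np.sin(a)+(YY-260)*np.cos(a)
s=(ZZ>70)&(ZZ<82)&(abs(WW-5)<60)&(UU>120)&(UU<300);print('stop top U',np.percentile(UU[s],[2,98]),'W all', np.percentile(WW[(ZZ>70)&(ZZ<82)&(UU>120)&(UU<300)&(abs(WW)<120)],[1,99]))
s=(ZZ>72)&(ZZ<80)&(UU>150)&(UU<300)&(abs(WW)<120);
f2=[np.percentile(UU[s&(abs(WW-w)<6)],3) for w in (-70,-40,-10,20,50,80)];print('stop front edge by W',f2)
print(arm.state()['force'],arm.state()['position'])
E
```

```text
blk U [ 84.88409249 153.21337769] W [-12.59899046  18.67442454]
stop top U [198.81683522 263.60756285] W all [-81.10679676  93.80390532]
stop front edge by W [np.float64(201.3282349061158), np.float64(200.32550128364224), np.float64(200.5897094570575), np.float64(200.1312751215607), np.float64(200.40951748926923), np.float64(199.088243523925)]
[-2.39711236  0.77090498  1.32598889] [0.50218515 0.28482352 0.03755353]
```

Emit:
{"api": "arm_command", "payload": {
  "plan": [
    [1,-0.2,0,0,0],
    [1,-0.4,0,0,0],
    [1,-0.6,0,0,0],
    [1,-0.8,0,0,0],
    [1,-1.0,0,0,0],
    [1,-1.1,0,0,0],
    [1,-1.2,0,0,0],
    [1,-1.25,0,0,0],
    [1,-1.25,0,0,0]
  ]
}}

```text
t: 16.75
position: [0.531, 0.2954, 0.0375]
ee_rot: [-3.141, -0.001, -2.79]
force: [-3.9, -2.0, 2.2]
opening: 0.0001
finger_force: 2.4
```

Emit:
{"api": "arm_command", "payload": {
  "plan": [
    [1,-0.05,0,0,0],
    [1,-0.1,0,0,0],
    [1,-0.1,0,0,0]
  ]
}}

```text
t: 17.05
position: [0.5316, 0.2953, 0.0374]
ee_rot: [-3.141, -0.007, -2.79]
force: [-14.0, -6.9, 8.8]
opening: 0.0
finger_force: 7.9
```

Emit:
{"api": "arm_command", "payload": {
  "plan": [
    [1,-0.05,0,0,0],
    [1,-0.05,0,0,0]
  ]
}}

```text
t: 17.25
position: [0.5319, 0.2951, 0.0374]
ee_rot: [-3.14, -0.01, -2.79]
force: [-19.0, -10.3, 12.9]
opening: 0.0001
finger_force: 10.8
```

Emit:
{"api": "arm_command", "payload": {
  "plan": [
    [1,0.5,0,0,0],
    [1,1.2,0,0,0],
    [1,2,0,0,0],
    [1,2,0,-2,0],
    [1,2,0,-4,0],
    [1,2,0,-6,0],
    [1,2,0,-6,0]
  ]
}}

```text
t: 17.95
position: [0.4913, 0.2811, 0.1968]
ee_rot: [3.14, 0.016, -2.79]
force: [0.1, 0.2, -0.1]
opening: 0.0004
finger_force: 0.0
```

```bash
python3 go.py; python3 slide.py; python3 - <<'E'
from m import *
for n in('top','scene'):
    f=grab(n);save(f,'end'+n+'.png');P=cloud(f);H=hsv(f);X,Y,Z=P[...,0]*1000,P[...,1]*1000,P[...,2]*1000
    a=np.radians(19.9);U=(X-452)*np.cos(a)+(Y-260)*np.sin(a);W=-(X-452)*np.sin(a)+(Y-260)*np.cos(a)
    y=(H[...,0]>22)&(H[...,0]<36)&(H[...,1]>110)&(U>60)&(U<130)&(abs(W)<90)&(Z>60)
    if y.any(): print(n,'plate U',np.percentile(U[y],[2,50,98]))
    for c in((.458,-.105),(.618,-.117),(.568,-.3155)):
        m=(H[...,1]<70)&(H[...,2]>150)&(np.hypot(P[...,0]-c[0],P[...,1]-c[1])<.05)
        m&=(Z>45)&(Z<60) if c[0]<.5 else (Z>105)&(Z<118)
        if m.sum()>20: rect(P,m,n+str(c))
E
```

```text
t 17.95 pos [491.3 281.1 196.8] rpy [ 179.9    0.9 -159.9] F [ 0.1  0.2 -0.1] open 0.4 q [ 0.45  0.16  1.31 -0.    1.66 -1.47]
blk top n 0 c [0. 0.] size [0. 0.] longdir deg 0.0 z med nan
top plate U [ 96.90621544  99.71778332 103.12681001]
top(0.458, -0.105) n 157 c [ 457.7 -105.6] size [59.6 15.8] longdir deg 67.3 z med 53.7
top(0.618, -0.117) n 165 c [ 617.6 -116.2] size [15.7 59. ] longdir deg 149.6 z med 112.3
top(0.568, -0.3155) n 160 c [ 567.9 -315.2] size [59.2 15.1] longdir deg 13.4 z med 112.2
scene plate U [ 96.33698738 100.30532072 102.88421724]
scene(0.458, -0.105) n 148 c [ 457.8 -107.5] size [58.  16.8] longdir deg 65.6 z med 52.7
scene(0.618, -0.117) n 210 c [ 617.  -117.4] size [15.2 60.1] longdir deg 149.6 z med 111.6
scene(0.568, -0.3155) n 274 c [ 568.3 -316.1] size [58.2 15.3] longdir deg 12.6 z med 111.9
  return _methods._mean(a, axis=axis, dtype=dtype,
  ret = ret.dtype.type(ret / rcount)
Traceback (most recent call last):
  File "slide.py", line 6, in <module>
    rect(P,m,'blk top');print('blk U',np.percentile(U[m],[1,99]),'W',np.percentile(W[m],[1,99]))
                                      ~~~~~~~~~~~~~^^^^^^^^^^^^^
IndexError: index -1 is out of bounds for axis 0 with size 0
```

View pics/endscene.png

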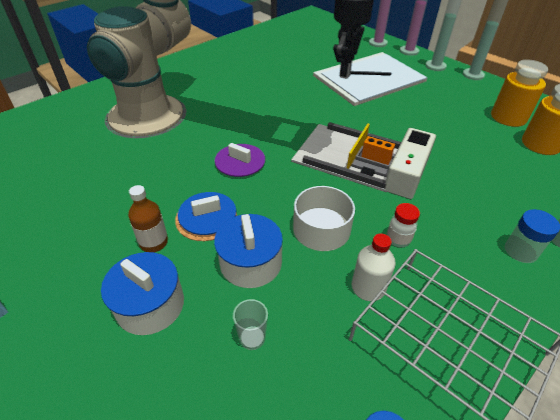

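The scene view shows the block standing at (378,152) on the slide against the stop, the lid flat on the cork at (206,213), the mid and far lids on, and the glassware unmoved. One numeric check of the gap at the stop and the block pose.

```bash
python3 - <<'E'
from m import *
for n in('top','scene'):
    f=load(n);P=cloud(f);H=hsv(f);X,Y,Z=P[...,0]*1000,P[...,1]*1000,P[...,2]*1000
    a=np.radians(19.9);U=(X-452)*np.cos(a)+(Y-260)*np.sin(a);W=-(X-452)*np.sin(a)+(Y-260)*np.cos(a)
    b=(H[...,0]>4)&(H[...,0]<18)&(H[...,1]>140)&(Z>64)&(Z<75)&(abs(W)<60)&(U>60)&(U<200)
    if b.sum()>20: rect(P,b,n+' blk');print(np.percentile(U[b],[1,99]),np.percentile(W[b],[1,99]))
    for lo,hi in((-32,-22),(33,42)):
      for u in range(180,208,2):
        m=(W>lo)&(W<hi)&(abs(U-u)<1)
        if m.sum(): print(u,round(float(Z[m].min()),0),round(float(np.median(Z[m])),0),np.median(H[...,2][m]),end=' | ')
      print()
f=load('top');g=load('scene')
cv2.imwrite('pics/gap.png',np.hstack([cv2.resize(cv2.cvtColor(f['img'],cv2.COLOR_RGB2BGR)[150:250,95:195],(400,400),interpolation=cv2.INTER_CUBIC),cv2.resize(cv2.cvtColor(g['img'],cv2.COLOR_RGB2BGR)[115:195,330:410],(400,400),interpolation=cv2.INTER_CUBIC)]))
E
```

```text
top blk n 297 c [592.1 314.2] size [71.1 31.3] longdir deg 19.6 z med 69.1
[115.49357381 185.00076999] [-12.1336012   17.70327908]
180 16.0 18.0 148.0 | 182 16.0 17.0 150.0 | 184 13.0 15.0 149.0 | 186 18.0 18.0 149.0 | 188 14.0 15.0 142.0 | 190 18.0 19.0 123.0 | 192 14.0 15.0 111.5 | 194 15.0 17.0 98.0 | 196 13.0 18.0 95.0 | 198 14.0 42.0 92.0 | 200 16.0 55.0 92.0 | 202 71.0 74.0 204.0 | 204 75.0 78.0 222.5 | 206 71.0 75.0 225.0 | 
180 16.0 17.0 150.0 | 182 17.0 17.0 146.0 | 184 15.0 18.0 147.0 | 186 18.0 19.0 139.5 | 188 17.0 17.0 128.0 | 190 16.0 16.0 111.0 | 192 15.0 15.0 115.5 | 194 14.0 17.0 96.5 | 196 14.0 22.0 91.0 | 198 15.0 47.0 89.0 | 200 44.0 74.0 188.5 | 202 77.0 77.0 223.0 | 204 73.0 75.0 222.5 | 206 77.0 77.0 220.0 | 
scene blk n 205 c [591.9 313.9] size [70.2 32.4] longdir deg 20.5 z med 67.6
[115.78431942 184.39324297] [-12.99452045  17.99677524]
180 15.0 15.0 122.0 | 184 15.0 16.0 119.0 | 186 17.0 17.0 109.0 | 188 16.0 16.0 80.0 | 190 14.0 16.0 81.0 | 198 69.0 71.0 160.5 | 200 73.0 73.0 203.0 | 202 74.0 75.0 218.5 | 204 74.0 75.0 227.5 | 206 73.0 74.0 226.0 | 
196 69.0 69.0 155.0 | 198 72.0 74.0 183.0 | 200 74.0 74.0 202.0 | 202 75.0 75.0 221.0 | 204 75.0 75.0 222.0 | 206 75.0 75.0 182.0 |
```

View pics/gap.png

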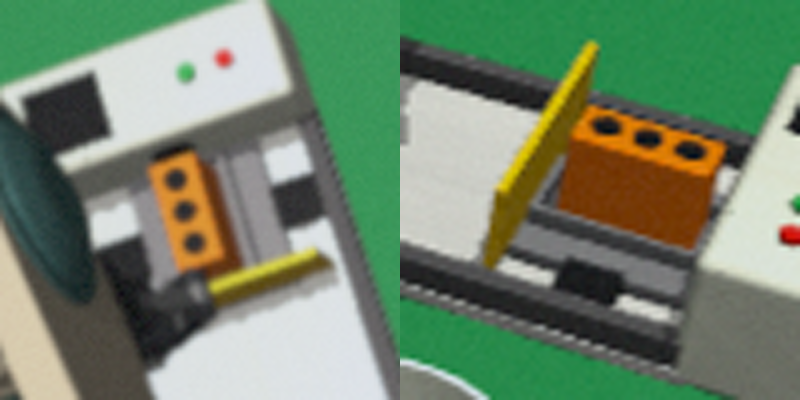

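The slide reaches the stop face with no base showing between them, and the block stands within the pocket walls. Handing in.

```bash
python3 -c "
from rig import arm
print(arm.job_done())"
```

```text
the job is handed in; nothing more can be done
None
```

I handed the job in at about 18 s on the robot's clock: the block was in the near tub (the first one opened) and now stands in the slide's pocket, the slide is home against its stop, the near lid is on the cork, and the mid and far tubs were never opened. The hand-in returned no verdict.

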